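# Let a dropped spacer out of the print chute

### The arm

A 6-joint arm with a two-finger parallel gripper is mounted at the origin on the work surface. World frame = base frame: x ahead of the robot, y to its left, z up, the work surface at z = 0. Lengths are in m, angles in rad, forces in N, time in s.
With the tool pointing down it reaches from about 0.4 to 0.925 m from the base axis. Payload 3.4 kg.
Tool frame: the origin (TCP) lies at the very end of the fingers, on their centre line; the grasp point (between the pads) lies 19 mm behind it (grasp_offset is the distance from the TCP to the grasp point, in m); y points along the fingers, x is the direction in which the jaws open and shut, and the axes are right-handed (so a half turn about y gives the same grasp; the last joint's range is limited). The gripper opens to 85 mm and grips with 20 to 120 N. Pads are 22 mm wide; open, the fingers measure 114 mm over their backs; the gripper's body (76 mm by 85 mm) begins 54 mm behind the grasp point. The pads swing forward as they close: fully open they stand 13 mm farther back than shut.
Start: joints at [1.179, 0.307, 1.506, -0, 1.328, -0.073], TCP at [0.18, 0.546, 0.198] pointing down, gripper open.
Joint ranges: [-3.12, 3.12], [-1.05, 2.28], [0.14, 2.33], [-1.42, 4.57], [0.1, 2.73], [-2.68, 2.68]. Speed limits (rad/s): [2.57, 2.57, 3.14, 3.14, 3.14, 3.14].

### API

Orientations are given as a 3x3 rotation matrix whose columns are the frame's x, y, z axes.
In Python, from bench import get_state, read_camera, finish_job, find_in, masks_of, grasp_offset gives the robot as it stands. The module is installed in compiled form; this text tells all that it offers.
- The arm moves only by the shell command python3 -m handwheel 'ROWS'. ROWS is JSON, a list of rows, each a list of 3 entries, a list of its own where there are three numbers: the turn, a rotation vector about the tool's x, y, z in degrees, then the shift along the tool's x, y, z in cm, then the opening, from -1 (shut) to 1 (fully open), so that 0 is half open. A call has 1 to 20 rows; each row shifts and turns the commanded pose from where the row before left it, along the tool's axes as they then stand; what a row does not reach is not made up. A row lasts 1/10 s, in which the tool goes at most 50 mm and 8.59 degrees, less where a joint would pass 70% of its speed; a pose out of reach is approached as far as the arm can. A call is refused whole if a number of a shift passes 5 or a number of a turn 8.59, either way. A call with a gripper value outside its range is refused whole. The fingers move at their own pace and stop on an object; the grip force is fixed at half the most. Time passes only in rows, so rows that do not move let the fingers close. It gives the time, the measured TCP pose, the force and the opening at its end, in the units of the state.
- get_state(): the state, without advancing time (a new reading comes with each control period).
- read_camera(name): name is "scene" or "top" or "wrist"; returns a dict with "frame" (400x640x3 uint8, red, green, blue), "intrinsics" (3x3 intrinsics, pixels), "R" (3x3) and "t" (3): a world point X has camera coordinates R X + t; the wrist camera has in their place "T_tool_cam" (4x4, takes a point from camera to tool coordinates, whose origin is the TCP and whose axes are the tool frame's). Camera axes: x right, y down, z forward; pixel columns grow to the right and rows downward; lengths in m; the calibration is good to about 2 mm. A picture is of the moment at which its call begins: read the wrist's pose just before it. There is no depth.
- finish_job(): hands the job in, once; it reports no verdict.
Trained networks look in a picture, given as the dict that the camera call returned (one of the last four; its "shot" number tells which), for a name from the list of things; names that differ only in an ending like _2 or _b are one class to them, and where a whole thing is asked for, a point or a joint stands for the part that bears it (a point fixed in the world has none). Each returns a list of dicts, best first, with "confidence" (0 to 1); they miss things now and then, are a little off and sometimes report something else, mostly with a low value. They report only what shows in the picture. A call takes as long as a camera call. They do not tell look-alikes from the thing itself.
- find_in(thing, picture): "position" ([x, y, z] in m, in the coordinates of the camera as it stood for that picture, good to about 4 mm: the middle of the surface that is visible of it).
- masks_of(thing, picture): "mask" (400x640 bool, what is visible of it).
The state is a dict: "clock": time; "q": joint angles; "joint_velocities": joint speeds; "effort": joint torques, N m; "tool_pos": TCP position; "ee_rot": TCP orientation; "ft_force": force on the tool from outside, world axes, zero at the start; "wrist_torque": the same for the moment, N m; "width": opening from 0.0 (shut) to 1.0 (fully open).
Only numpy, scipy, OpenCV 4.12 (cv2) and the standard library are available. Lean on these libraries where they do the work, as an engineer would, in place of code of your own. Each camera call takes 0.05 s, during which the arm holds its last target.

### The job

A brass spacer has dropped into the print chute and lies behind the closed gate. With your fingertips press down the red paddle of the gate lever so that the gate lifts and the spacer rolls out into the steel tray, then ease the paddle back up so that the gate closes without snapping shut. Do not touch the spacer or lift anything, and leave the tray and the other parts on the shelf where they lie.

Things in the scene. Friction and masses are not known exactly. Their poses are not given: they have to be found in the camera images.
- chute: Fixed aluminium print chute, an open channel 170 mm long, 50 mm clear width, 3 mm walls 30 mm high, sloping 20 degrees. Origin on the shelf under it; own x level, downhill (towards the tray), y left of that, z up. Lip (lower end of the floor) at x +100, z +40 mm; upper end at x -60 mm, walls there up to z 126 mm. The lever runs along its -y side.
- lever (a joint): Rocking gate lever, rad: 0 = gate closed (paddle up), grows as the paddle goes down, stop at 0.32. Pivot pin parallel to the chute's y, at x +18, z +108 mm in the chute's frame; paddle 95 mm uphill of it, gate blade 82 mm downhill. A spring closes it: about 3 N on the paddle to start, 5 N at the stop; let go, it snaps shut. The spacer passes under the gate from about 0.18; 0.3 is well open.
- paddle_top (a point): Centre of the top of the red paddle on the lever's uphill end, about 144 mm above the shelf. Paddle 38 mm (along the chute's x) by 44 mm (y) by 5 mm. From 0 to 0.3 rad this point goes down 28 mm and uphill 6 mm. Own z out of the top, y as the chute's; the top leans 9 degrees (uphill edge high) at rest, 8 the other way when pressed. Nothing is above it, nor below within its travel.
- spacer: Knurled brass spacer, 16 mm in diameter, 28 mm long, about 40 g, lying across the chute against the uphill face of the gate. Origin at its middle, own y along its axis. Let go, it rolls out over the lip into the tray within about a second.
- tray: Loose dark steel tray, 130 mm along its x by 110 mm along its y, 22 mm high, 3 mm walls and floor, 0.4 kg, standing on the shelf under the chute's lip. Origin at the middle of its underside; its x points as the chute's, to within a few degrees.
- spare_spacer: Second brass spacer of the same shape, lying on the shelf beside the chute's lower end, on the side away from the lever; leave it. Origin at its middle, y along its axis.
- relay: Cream relay with a brown base, 60 x 36 x 30 mm, lying on the shelf behind the chute's upper end; leave it. Origin at the middle of its underside, x along its length.
- roller_shaft: Steel shaft 170 mm long, 10 mm thick, with two black rubber rollers 22 mm in diameter, lying on the shelf; leave it. Origin at its middle, x along the shaft.
- fan_cover: Red plastic fan grille, 120 x 120 x 14 mm, lying flat on the shelf on the far side of the chute; leave it. Origin at the middle of its underside.
Not all that is in view belongs to the job. There is more than one size of the tray; the one meant has the size given above.

How it is judged:
On the way, in this order (a step that is already met when the one before it is completed fails the run):
1. the fingers press the paddle and the gate begins to lift (value of joint lever above 0.06 rad and contact force between the fingers and lever above 0.5 N), for 0.05 s.
2. the spacer lies in the tray (z of spacer in the frame of tray below 0.016 m and x of spacer in the frame of tray between -0.062 and 0.062 m and y of spacer in the frame of tray between -0.052 and 0.052 m), for 0.2 s.
At the end, for the whole second after the job is handed in: The spacer lies on the floor of the tray (within its walls, moving slower than 0.1 m/s) and the gate is closed again (lever within 0.03 rad of 0) (all of step 2 and value of joint lever below 0.03 rad and linear speed of spacer below 0.1 m/s); the robot touches nothing.
It fails at once if the robot touches the spacer (contact force between any of the fingers, the arm and spacer above 0.2 N).
It fails at once if the spacer is lifted (z of spacer in the frame of chute above 0.075 m).
It fails at once if the gate snaps shut (lever faster than 2.5 rad/s on its way back) (velocity of joint lever below -2.5 rad/s).
It fails at once if the tray is shifted more than 15 mm or lifted (distance of tray from where it was at the start of the episode above 0.015 m or height (world z) of tray above 0.008 m).
It fails at once if a bystander part is moved more than 15 mm (distance of any of spare_spacer, relay, roller_shaft, fan_cover from where it was at the start of the episode above 0.015 m).
It also fails if it takes over 32 s, if anything falls off the work surface, if the arm or the gripper's body presses on something with over 40 N, if the wrist force passes 120 N, or if a joint passes its speed limit or range.

## Working session

There is one attempt and no reset: what is moved stays moved. The work goes in short steps, Python scripts to look and compute and a shell command to move; the robot and the scene stay as the last step left them, time stands still between calls to the robot, and variables do not carry over. Pictures are saved under pics/ and viewed, and the job is handed in when it is done.

```bash
mkdir -p pics; cat > h.py <<'E'
import numpy as np, cv2
from bench import *
def save(n,p): cv2.imwrite('pics/'+n+'.png',p['frame'][:,:,::-1])
def world(p,x):
    return np.array(p['R']).T@(np.array(x)-np.array(p['t']))
def proj(p,X):
    c=np.array(p['R'])@np.array(X)+np.array(p['t']); u=np.array(p['intrinsics'])@c; return u[:2]/u[2]
E
python3 - <<'E'
from h import *
np.set_printoptions(precision=4,suppress=True)
for n in ['scene','top']:
    p=read_camera(n); save(n,p)
    print(n, 'cam at', -np.array(p['R']).T@np.array(p['t']))
    for t in ['paddle_top','chute','tray','spacer','relay','roller_shaft','fan_cover']:
        for d in find_in(t,p)[:3]:
            w=world(p,d['position']); print(t,round(d['confidence'],2),w,proj(p,w))
s=get_state();print({k:np.array(v) for k,v in s.items()})
E
```

```text
scene cam at [1.0355 0.7443 0.6869]
paddle_top 0.81 [0.5162 0.0424 0.1228] [376.9093 195.0989]
chute 0.62 [0.5515 0.0558 0.0803] [365.4879 216.9755]
tray 0.63 [ 0.6051 -0.2917 -0.0013] [285.0208 180.6826]
spacer 0.63 [0.5191 0.0413 0.1196] [375.4797 196.3154]
relay 0.57 [0.4975 0.219  0.0282] [425.2699 270.9329]
roller_shaft 0.5 [ 0.4243 -0.0731  0.0139] [378.3475 199.4893]
fan_cover 0.92 [0.672  0.158  0.0108] [339.9782 283.6202]
top cam at [ 0.4617 -0.0192  0.9773]
paddle_top 0.92 [0.4987 0.0721 0.1399] [258.1615 270.6928]
chute 0.96 [0.5547 0.0467 0.0926] [276.2959 240.4488]
chute 0.32 [0.4843 0.2058 0.0282] [193.1211 280.3317]
tray 0.75 [ 0.6025 -0.2876  0.0043] [448.3503 223.2237]
tray 0.59 [ 0.6144 -0.1092 -0.0037] [358.4505 216.7945]
spacer 0.66 [ 0.5873 -0.0286  0.064 ] [318.4985 225.0605]
relay 0.65 [0.4802 0.2045 0.0271] [193.8136 282.5819]
roller_shaft 0.71 [ 0.4256 -0.065   0.0177] [336.438  313.4268]
fan_cover 0.88 [0.6661 0.1471 0.0137] [229.8663 187.918 ]
{'clock': array(0.8), 'q': array([ 1.1795,  0.3067,  1.5064, -0.    ,  1.3284, -0.0735]), 'joint_velocities': array([-0.0008,  0.    , -0.0008, -0.0009,  0.0005, -0.0006]), 'effort': array([ -0.0004, -45.7386, -25.2324,   0.0001,   0.0006,   0.    ]), 'tool_pos': array([0.1797, 0.5462, 0.1984]), 'ee_rot': array([[ 0.3124,  0.    , -0.9499],
       [ 0.9499,  0.0001,  0.3124],
       [ 0.0001, -1.    , -0.    ]]), 'ft_force': array([-0.176 , -0.2946, -0.4396]), 'wrist_torque': array([ 0.0109,  0.001 , -0.0216]), 'width': array(1.0019)}
```

View pics/top.png

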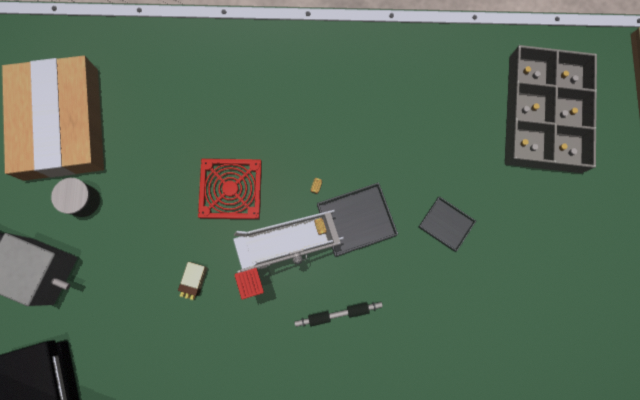

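View pics/scene.png

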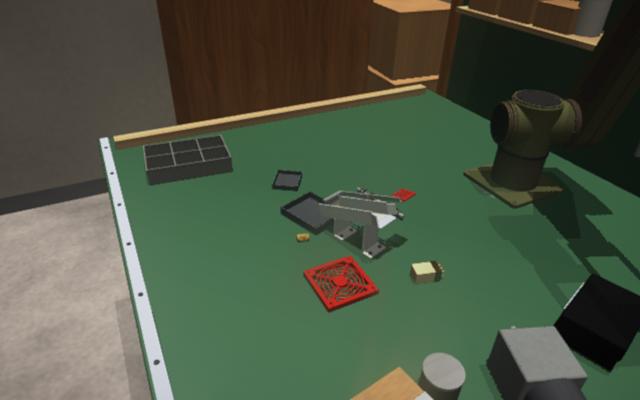

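The top view shows the paddle at about (249,283) and the chute sloping right and slightly up. The spacer is at (320,226) behind the gate, with the big tray at (357,219) and the decoy tray at (446,223). The spare spacer is at (316,185), the relay at (192,281) and the shaft at (339,314). Next I measure the paddle.

```bash
python3 - <<'E'
from h import *
np.set_printoptions(precision=4,suppress=True)
def ray(p,uv,z):
    R=np.array(p['R']);t=np.array(p['t']);c=-R.T@t
    d=R.T@np.linalg.inv(p['intrinsics'])@np.array([uv[0],uv[1],1.]); return c+d*(z-c[2])/d[2]
p=read_camera('top'); f=p['frame'].astype(int)
m=((f[...,0]>110)&(f[...,1]<70)&(f[...,2]<80)).astype(np.uint8); m[:262]=0;m[305:]=0;m[:,:225]=0;m[:,280:]=0
r=cv2.minAreaRect(cv2.findNonZero(m)); print(m.sum(),r)
c=ray(p,r[0],.144);print('paddle',c,[ray(p,q,.144) for q in cv2.boxPoints(r)])
M=masks_of('chute',p)[0]['mask']; 
for lo,hi in [((237,238),(333,215)),((247,270),(338,242))]: 
    print('x')
M2=[d for d in masks_of('tray',p)]
for d in M2:
    r=cv2.minAreaRect(cv2.findNonZero(d['mask'].astype(np.uint8))); print('tray',r,[ray(p,q,.022) for q in cv2.boxPoints(r)])
cv2.imwrite('pics/crop.png',cv2.resize(p['frame'][170:310,200:410,::-1],None,fx=3.8,fy=3.8,interpolation=cv2.INTER_CUBIC))
E
```

```text
586 ((248.6651611328125, 283.5504455566406), (25.573963165283203, 23.179399490356445), 73.3007583618164)
paddle [0.4773 0.0866 0.144 ] [array([0.4916, 0.1116, 0.144 ]), array([0.503 , 0.0752, 0.144 ]), array([0.463 , 0.0617, 0.144 ]), array([0.4519, 0.0978, 0.144 ])]
x
x
tray ((446.2691955566406, 223.84616088867188), (45.76277160644531, 38.274314880371094), 33.6900634765625) [array([ 0.5916, -0.2203,  0.022 ]), array([ 0.6555, -0.2639,  0.022 ]), array([ 0.6058, -0.3372,  0.022 ]), array([ 0.5431, -0.293 ,  0.022 ])]
tray ((356.9000244140625, 218.70001220703125), (56.920989990234375, 67.6727294921875), 71.56504821777344) [array([ 0.6378, -0.0233,  0.022 ]), array([ 0.6826, -0.1498,  0.022 ]), array([ 0.5756, -0.1836,  0.022 ]), array([ 0.5327, -0.0592,  0.022 ])]
```

View pics/crop.png

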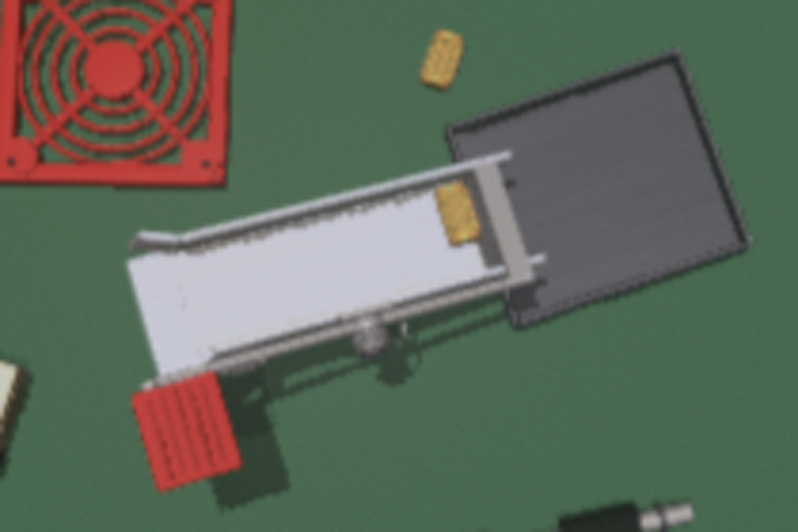

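```bash
python3 - <<'E'
from h import *
for n in ['scene','top']:
    p=read_camera(n)
    for X in ([.18,.546,.198],[.18,.546,.3],[.33,.32,.2],[.477,.087,.144]): print(n,X,proj(p,X))
p=read_camera('wrist');save('w0',p)
E
```

```text
scene [0.18, 0.546, 0.198] [716.06481858 261.03049418]
scene [0.18, 0.546, 0.3] [749.97890338 211.21212972]
scene [0.33, 0.32, 0.2] [542.35479343 211.11358049]
scene [0.477, 0.087, 0.144] [403.46053423 193.04361184]
top [0.18, 0.546, 0.198] [-87.45651862 490.93196418]
top [0.18, 0.546, 0.3] [-153.72380096  523.60260092]
top [0.33, 0.32, 0.2] [ 82.2960263  381.78728836]
top [0.477, 0.087, 0.144] [248.41170712 283.71213424]
```

View pics/w0.png

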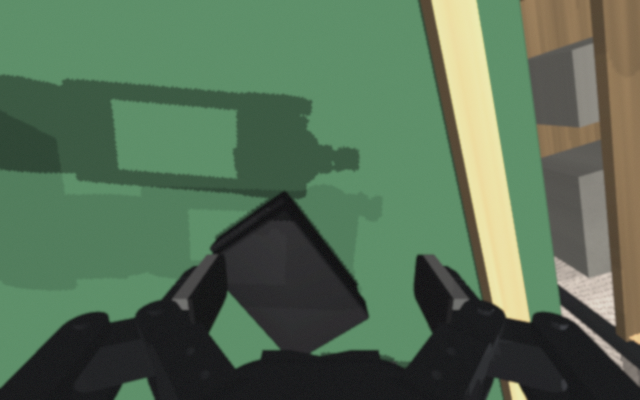

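```bash
python3 -m handwheel '[[[0,0,0],[0,-1.5,0],-1],[[0,0,0],[0,-2,0],-1],[[0,-5,0],[0,-2,0],-1],[[0,-7,0],[0,-1.5,0],-1],[[0,-7,0],[0,0,0],-1],[[0,-7,0],[0,0,0],-1],[[0,-6,0],[0,0,0],-1],[[0,-3,0],[0,0,0],-1],[[0,0,0],[0,0,0],-1],[[0,0,0],[0,0,0],-1]]'
python3 - <<'E'
from h import *
np.set_printoptions(precision=4,suppress=True)
s=get_state();R=np.array(s['ee_rot']);p=np.array(s['tool_pos']);print(R,p,s['q'],s['clock'],s['width'],R.T@(np.array([.4773,.0866,.2])-p)*100)
E
```

```text
clock: 2.1
tool_pos: [0.1797, 0.5462, 0.2683]
ee_rot: [[-0.288, -0.0, -0.958], [0.958, -0.0, -0.288], [-0.0, -1.0, 0.0]]
ft_force: [-0.8, 0.2, -1.4]
width: -0.002
[[-0.2876 -0.     -0.9578]
 [ 0.9578 -0.0001 -0.2876]
 [-0.     -1.      0.    ]] [0.1797 0.5462 0.2683] [ 1.1795  0.2623  1.3934  0.      1.486  -0.683 ] 2.1 -0.0018090603358239482 [-52.5745   6.8297 -15.2869]
```

```bash
python3 -m handwheel '[[[0,0,0],[-1.95,0,-0.63],-1],[[0,0,0],[-2.7,0,-0.78],-1],[[0,0,0],[-2.7,0,-0.78],-1],[[0,0,0],[-2.7,0,-0.78],-1],[[0,0,0],[-2.7,0,-0.78],-1],[[0,0,0],[-2.7,0,-0.78],-1],[[0,0,0],[-2.7,0,-0.78],-1],[[0,0,0],[-2.7,0,-0.78],-1],[[0,0,0],[-2.7,0,-0.78],-1],[[0,0,0],[-2.7,0,-0.78],-1],[[0,0,0],[-2.7,0,-0.78],-1],[[0,0,0],[-2.7,0,-0.78],-1],[[0,0,0],[-2.7,0,-0.78],-1],[[0,0,0],[-2.7,0,-0.78],-1],[[0,0,0],[-2.7,0,-0.78],-1],[[0,0,0],[-2.7,0,-0.78],-1],[[0,0,0],[-2.7,0,-0.78],-1],[[0,0,0],[-2.7,0,-0.78],-1],[[0,0,0],[-2.7,0,-0.78],-1],[[0,0,0],[-1.95,0,-0.63],-1]]'
python3 -m handwheel '[[[0,0,0],[0,1.5,0],-1],[[0,0,0],[0,3,0],-1],[[0,0,0],[0,2,0],-1],[[0,0,0],[0,1,0],-1],[[0,0,0],[0,0,0],-1],[[0,0,0],[0,0,0],-1]]'
python3 - <<'E'
from h import *
np.set_printoptions(precision=4,suppress=True)
s=get_state();R=np.array(s['ee_rot']);p=np.array(s['tool_pos']);print(R,p,s['q'],s['clock'],s['width'],s['ft_force'],R.T@(np.array([.4773,.0866,.144])-p)*100)
w=read_camera('wrist');save('w1',w);save('t1',read_camera('top'))
T=np.linalg.inv(np.array(w['T_tool_cam']));K=np.array(w['intrinsics'])
for X in ([.4773,.0866,.144],list(p)):
    c=T[:3,:3]@(R.T@(np.array(X)-p))+T[:3,3]; u=K@c; print(u[:2]/u[2])
for d in find_in('paddle_top',w): 
    Tc=np.array(w['T_tool_cam']); print(d['confidence'],R@(Tc[:3,:3]@np.array(d['position'])+Tc[:3,3])+p)
E
```

```text
clock: 4.1
tool_pos: [0.4787, 0.0863, 0.2684]
ee_rot: [[-0.287, 0.001, -0.958], [0.958, -0.0, -0.287], [-0.001, -1.0, -0.0]]
ft_force: [0.1, 0.7, 0.1]
width: 0.004
clock: 4.7
tool_pos: [0.4785, 0.0879, 0.194]
ee_rot: [[-0.289, 0.001, -0.957], [0.957, 0.0, -0.289], [-0.0, -1.0, -0.001]]
ft_force: [-0.1, -0.7, 0.3]
width: 0.003
[[-0.2887  0.001  -0.9574]
 [ 0.9574  0.0001 -0.2887]
 [-0.0002 -1.     -0.001 ]] [0.4785 0.0879 0.194 ] [ 0.0949  0.1862  1.6898 -0.      1.2645 -1.7688] 4.7 0.0031925415006006327 [-0.1408 -0.6832  0.3045] [-0.0912  4.9963  0.1536]
[320.2713 206.2851]
[321.8284 233.7366]
0.75 [0.4969 0.0752 0.1396]
```

View pics/w1.png

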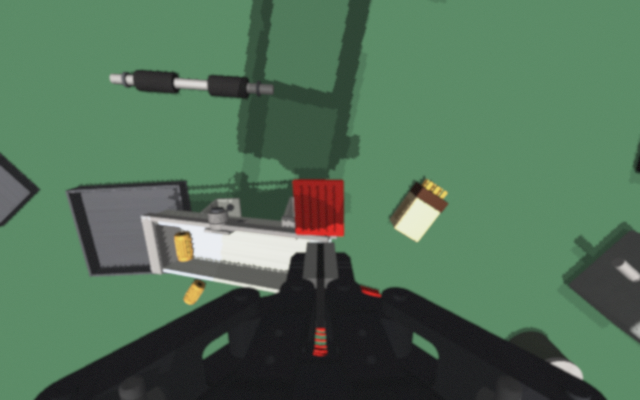

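View pics/t1.png

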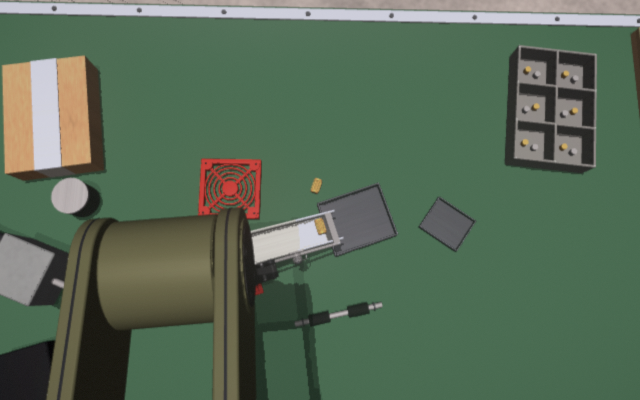

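The wrist view shows the paddle spanning (293–344, 180–236). Its centre agrees with my projected point (320,206), and the chute runs downhill to the left. I go down and press.

```bash
python3 -m handwheel '[[[0,0,0],[0,1.5,0.2],-1],[[0,0,0],[0,1.5,0],-1],[[0,0,0],[0,0.8,0],-1],[[0,0,0],[0,0.5,0],-1],[[0,0,0],[0,0.5,0],-1],[[0,0,0],[0,0.3,0],-1],[[0,0,0],[0.1,0.3,0],-1],[[0,0,0],[0,0,0],-1]]'
python3 - <<'E'
from h import *
w=read_camera('wrist');save('w2',w)
E
```

```text
clock: 5.65
tool_pos: [0.4755, 0.0883, 0.1391]
ee_rot: [[-0.289, -0.0, -0.957], [0.957, 0.0, -0.289], [0.0, -1.0, 0.0]]
ft_force: [-0.3, -0.6, -0.1]
width: 0.001
```

View pics/w2.png

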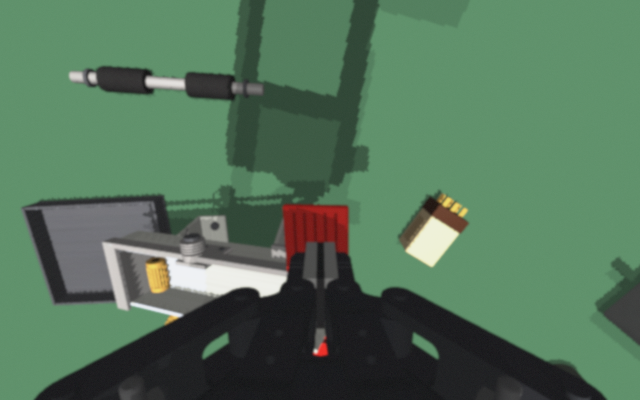

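```bash
python3 -m handwheel '[[[0,0,0],[0,0.3,0],-1],[[0,0,0],[0,0.3,0],-1],[[0,0,0],[0,0,0],-1]]'
python3 - <<'E'
from h import *
for i in range(3): w=read_camera('wrist');print(get_state()['ft_force'],get_state()['tool_pos'])
save('w3',w);save('s3',read_camera('scene'))
E
```

```text
clock: 6.0
tool_pos: [0.4753, 0.0881, 0.1329]
ee_rot: [[-0.289, -0.001, -0.957], [0.957, -0.0, -0.289], [0.0, -1.0, 0.001]]
ft_force: [0.5, -0.1, -0.1]
width: 0.004
[ 0.08777044 -0.5180857  -1.1660569 ] [0.47538827 0.08814017 0.13306244]
[ 0.02033436 -0.04834034 -0.85407356] [0.47554208 0.08813976 0.13317176]
[0.50691925 0.04214758 0.06864425] [0.47564316 0.08816867 0.13328939]
```

View pics/w3.png

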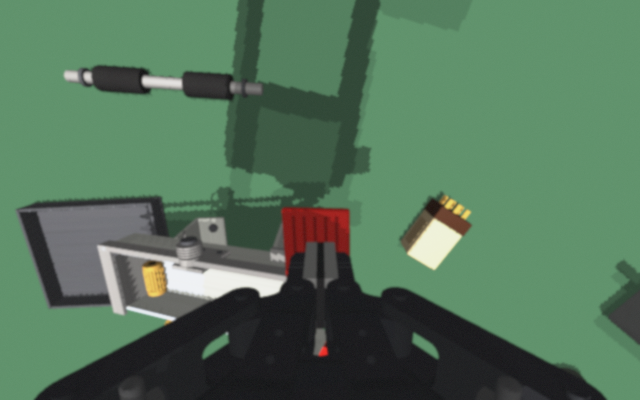

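```bash
python3 - <<'E'
from h import *
np.set_printoptions(precision=4,suppress=True)
w=read_camera('wrist');T=np.array(w['T_tool_cam']);K=np.array(w['intrinsics']);print(T,K)
Ti=np.linalg.inv(T)
def pt(X):
    c=Ti[:3,:3]@np.array(X)+Ti[:3,3];u=K@c;return u[:2]/u[2]
for y in (0,-.01,-.02,.005):
    print(y,[pt([x,y,z]) for x in (-.015,.015) for z in (-.011,.011)])
f=w['frame'].astype(int); m=((f[...,0]>110)&(f[...,1]<70)&(f[...,2]<80)).astype(np.uint8); m[300:]=0
for v in range(204,246,4):
    c=np.where(m[v])[0]; print(v,c.min() if len(c) else None,c.max() if len(c) else None)
cv2.imwrite('pics/c3.png',cv2.resize(w['frame'][190:370,230:430,::-1],None,fx=3.3,fy=3.3))
E
```

```text
[[ 1.     -0.0008 -0.0005 -0.0009]
 [ 0.0003 -0.2832  0.9591 -0.1764]
 [-0.0009 -0.9591 -0.2832  0.0724]
 [ 0.      0.      0.      1.    ]] [[317.4717   0.     320.0631]
 [  0.     317.4717 201.078 ]
 [  0.       0.       1.    ]]
0 [array([297.1149, 250.6007]), array([296.3147, 216.3497]), array([346.5184, 250.5662]), array([347.3682, 216.3111])]
-0.01 [array([295.9084, 258.1009]), array([295.0224, 222.2577]), array([347.8984, 258.0652]), array([348.8428, 222.2175])]
-0.02 [array([294.5686, 266.4296]), array([293.582 , 228.8428]), array([349.4308, 266.3928]), array([350.4864, 228.8009])]
0.005 [array([297.6742, 247.1237]), array([296.9122, 213.6178]), array([345.8787, 247.0897]), array([346.6863, 213.5799])]
204 None None
208 283 311
212 282 348
216 283 348
220 283 348
224 283 348
228 283 348
232 284 348
236 284 348
240 284 348
244 285 348
```

View pics/c3.png

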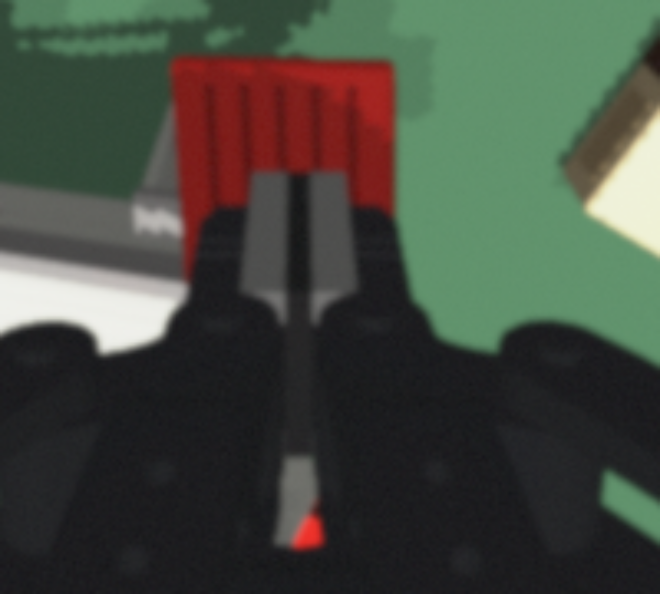

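View pics/s3.png

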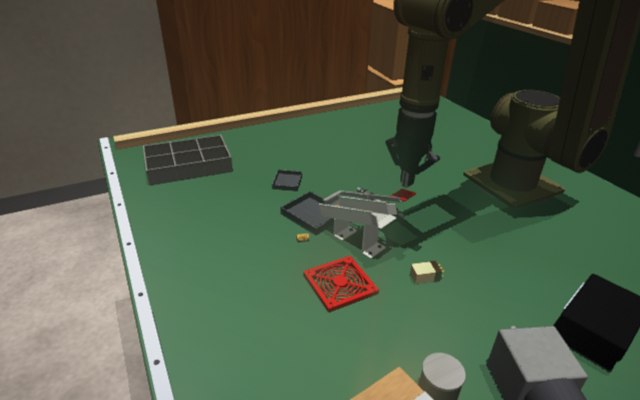

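The crop shows the fingertips over the middle of the paddle at (320,243), and there is no contact force yet. The tips seem to end a little short of the nominal TCP, so I keep feeling downwards.

```bash
python3 -m handwheel '[[[0,0,0],[0,0.3,0],-1],[[0,0,0],[0,0,0],-1],[[0,0,0],[0,0,0],-1]]'
python3 -m handwheel '[[[0,0,0],[0,0.3,0],-1],[[0,0,0],[0,0,0],-1],[[0,0,0],[0,0,0],-1]]'
python3 - <<'E'
from h import *
np.set_printoptions(precision=3,suppress=True)
F=[]
for i in range(4): w=read_camera('wrist');F.append(get_state()['ft_force'])
print(np.mean(F,0),get_state()['tool_pos'])
p=read_camera('scene');print(proj(p,get_state()['tool_pos']),proj(p,[.4773,.0866,.144]))
cv2.imwrite('pics/c4.png',cv2.resize(w['frame'][190:370,230:430,::-1],None,fx=3,fy=3))
cv2.imwrite('pics/s4.png',cv2.resize(p['frame'][130:270,280:480,::-1],None,fx=4,fy=4,interpolation=cv2.INTER_CUBIC))
E
```

```text
clock: 6.55
tool_pos: [0.4755, 0.0882, 0.1301]
ee_rot: [[-0.289, -0.0, -0.957], [0.957, -0.0, -0.289], [0.0, -1.0, 0.0]]
ft_force: [0.9, 0.1, 0.1]
width: 0.002
clock: 6.85
tool_pos: [0.4755, 0.0882, 0.1272]
ee_rot: [[-0.289, -0.0, -0.957], [0.957, -0.0, -0.289], [0.0, -1.0, 0.0]]
ft_force: [0.8, -0.5, -0.4]
width: -0.003
[-0.077  0.15  -0.042] [0.476 0.088 0.127]
[403.308 199.342] [403.245 192.986]
```

View pics/c4.png

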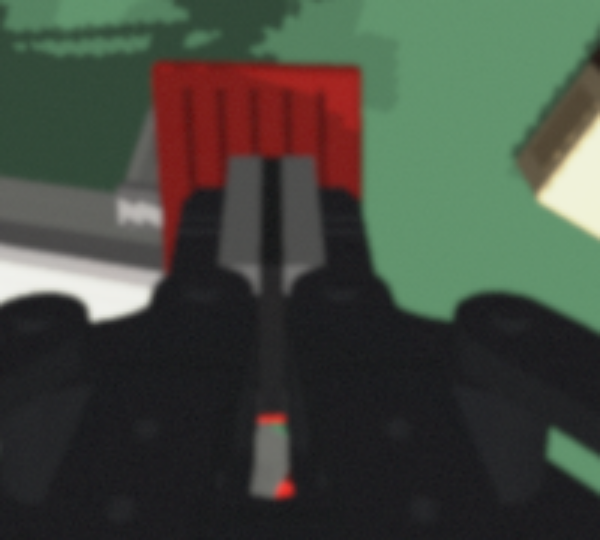

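View pics/s4.png

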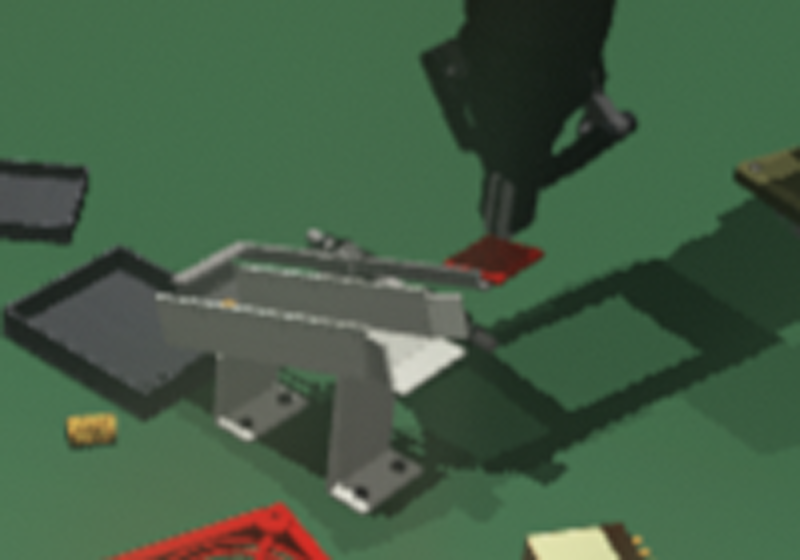

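The scene crop shows the tips at about (405,189), still clear above the paddle centre at (404,195). The gap is roughly 10–17 mm, so the shut fingertips end well short of the reported TCP. I carry on down in small steps.

```bash
python3 -m handwheel '[[[0,0,0],[0,0.3,0],-1],[[0,0,0],[0,0.3,0],-1],[[0,0,0],[0,0,0],-1]]'
python3 -m handwheel '[[[0,0,0],[0,0.3,0],-1],[[0,0,0],[0,0,0],-1],[[0,0,0],[0,0,0],-1]]'
python3 - <<'E'
from h import *
np.set_printoptions(precision=3,suppress=True)
F=[]
for i in range(4): w=read_camera('wrist');F.append(get_state()['ft_force'])
print(np.mean(F,0),get_state()['tool_pos'])
p=read_camera('scene')
a=cv2.resize(w['frame'][190:370,230:430,::-1],(400,360));b=cv2.resize(p['frame'][160:240,350:438,::-1],(396,360),interpolation=cv2.INTER_CUBIC)
cv2.imwrite('pics/c5.png',np.hstack([a,b]))
E
```

```text
clock: 7.4
tool_pos: [0.4751, 0.0881, 0.1208]
ee_rot: [[-0.289, -0.001, -0.957], [0.957, -0.0, -0.289], [0.0, -1.0, 0.001]]
ft_force: [0.1, -1.4, -0.0]
width: 0.0
clock: 7.7
tool_pos: [0.4756, 0.0882, 0.1182]
ee_rot: [[-0.289, -0.0, -0.957], [0.957, -0.0, -0.289], [0.0, -1.0, 0.0]]
ft_force: [-0.5, -0.2, -1.2]
width: 0.003
[-0.141  0.253 -0.133] [0.476 0.088 0.118]
```

View pics/c5.png

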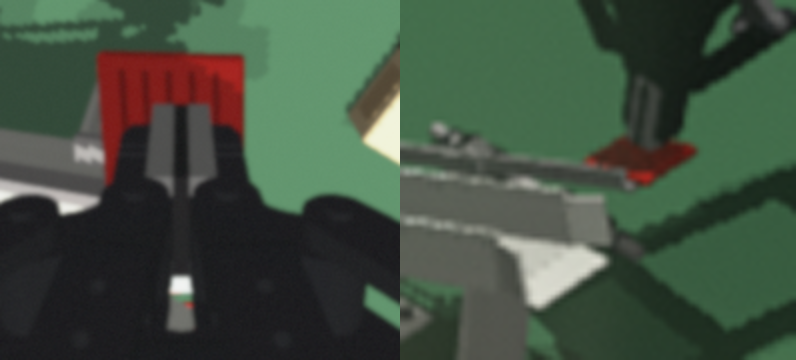

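```bash
python3 -m handwheel '[[[0,0,0],[0,0.3,0],-1],[[0,0,0],[0,0,0],-1],[[0,0,0],[0,0,0],-1]]'
python3 -m handwheel '[[[0,0,0],[0,0.3,0],-1],[[0,0,0],[0,0,0],-1],[[0,0,0],[0,0,0],-1]]'
python3 -m handwheel '[[[0,0,0],[0,0.3,0],-1],[[0,0,0],[0,0,0],-1],[[0,0,0],[0,0,0],-1]]'
python3 - <<'E'
from h import *
np.set_printoptions(precision=3,suppress=True)
F=[]
for i in range(4): w=read_camera('wrist');F.append(get_state()['ft_force'])
print(np.mean(F,0),get_state()['tool_pos'])
p=read_camera('scene')
a=cv2.resize(w['frame'][190:370,230:430,::-1],(400,360));b=cv2.resize(p['frame'][160:240,350:438,::-1],(396,360),interpolation=cv2.INTER_CUBIC)
cv2.imwrite('pics/c6.png',np.hstack([a,b]))
E
```

```text
clock: 8.25
tool_pos: [0.4755, 0.0882, 0.1152]
ee_rot: [[-0.289, -0.0, -0.957], [0.957, -0.0, -0.289], [0.0, -1.0, 0.0]]
ft_force: [-0.6, -0.6, 0.4]
width: -0.002
clock: 8.55
tool_pos: [0.476, 0.0882, 0.1125]
ee_rot: [[-0.289, 0.001, -0.957], [0.957, 0.0, -0.289], [-0.0, -1.0, -0.001]]
ft_force: [-0.5, 0.1, 3.0]
width: 0.001
clock: 8.85
tool_pos: [0.4759, 0.0885, 0.1094]
ee_rot: [[-0.289, 0.001, -0.957], [0.957, 0.001, -0.289], [0.0, -1.0, -0.001]]
ft_force: [-0.4, 0.8, 2.9]
width: 0.002
[0.558 1.179 3.495] [0.476 0.088 0.109]
```

View pics/c6.png

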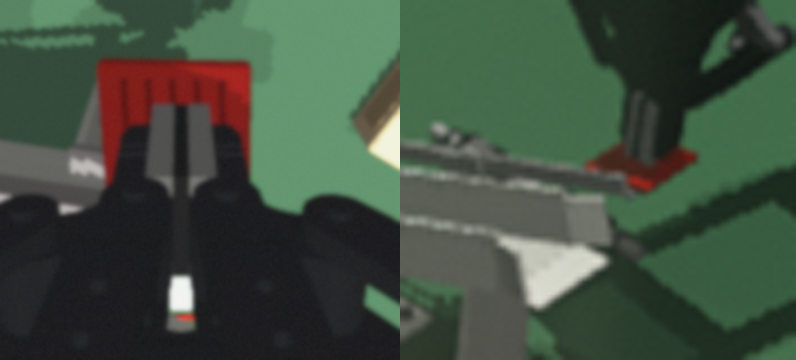

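Contact came at a TCP height of about 0.113 m, with 3 N, and the fingers are in the middle of the paddle. I press through the rest of the travel.

```bash
python3 -m handwheel '[[[0,0,0],[0.1,0.4,0],-1],[[0,0,0],[0.1,0.4,0],-1],[[0,0,0],[0.1,0.4,0],-1],[[0,0,0],[0.1,0.4,0],-1],[[0,0,0],[0,0.4,0],-1],[[0,0,0],[0,0.3,0],-1],[[0,0,0],[0,0,0],-1]]'
python3 - <<'E'
from h import *
np.set_printoptions(precision=3,suppress=True)
F=[]
for i in range(4): w=read_camera('wrist');F.append(get_state()['ft_force'])
print(np.mean(F,0),get_state()['tool_pos'])
p=read_camera('top');save('t6',p);save('w6',w)
E
```

```text
clock: 9.8
tool_pos: [0.4742, 0.0928, 0.0858]
ee_rot: [[-0.289, -0.001, -0.957], [0.957, 0.001, -0.289], [0.001, -1.0, 0.0]]
ft_force: [0.2, 4.8, 4.7]
width: -0.001
[-0.741  5.136  5.414] [0.474 0.093 0.086]
```

View pics/w6.png

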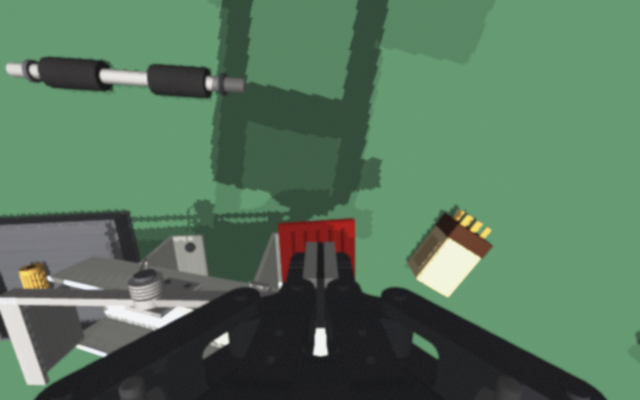

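View pics/t6.png

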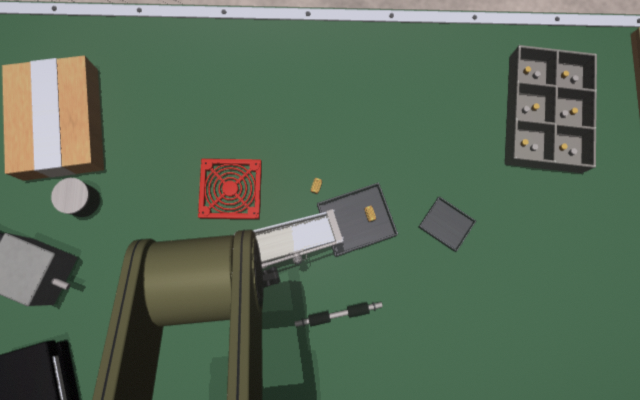

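The gate is open and the spacer lies in the tray, at (370,213) in the top view. I wait briefly and then ease the paddle up slowly.

```bash
python3 -m handwheel '[[[0,0,0],[0,0,0],-1],[[0,0,0],[0,0,0],-1],[[0,0,0],[0,-0.2,0],-1],[[0,0,0],[-0.1,-0.2,0],-1],[[0,0,0],[0,-0.2,0],-1],[[0,0,0],[-0.1,-0.2,0],-1],[[0,0,0],[0,-0.2,0],-1],[[0,0,0],[-0.1,-0.2,0],-1],[[0,0,0],[0,-0.2,0],-1],[[0,0,0],[-0.1,-0.2,0],-1],[[0,0,0],[0,-0.2,0],-1],[[0,0,0],[0,-0.2,0],-1],[[0,0,0],[0,-0.2,0],-1],[[0,0,0],[0,-0.2,0],-1],[[0,0,0],[0,-0.2,0],-1],[[0,0,0],[0,-0.2,0],-1],[[0,0,0],[0,0,0],-1]]'
python3 -m handwheel '[[[0,0,0],[0,-0.2,0],-1],[[0,0,0],[0,-0.2,0],-1],[[0,0,0],[0,-0.5,0],-1],[[0,0,0],[0,-1,0],-1],[[0,0,0],[0,-2,0],-1],[[0,0,0],[0,-2,0],-1],[[0,0,0],[0,-1,0],-1],[[0,0,0],[0,0,0],-1],[[0,0,0],[0,0,0],-1]]'
python3 - <<'E'
from h import *
np.set_printoptions(precision=3,suppress=True)
F=[]
for i in range(3): w=read_camera('wrist');F.append(get_state()['ft_force'])
print(np.mean(F,0),get_state()['tool_pos'],get_state()['clock'])
p=read_camera('top');save('t7',p);save('w7',w)
for d in find_in('spacer',p): x=world(p,d['position']); print(d['confidence'],x,proj(p,x))
a=cv2.resize(p['frame'][170:310,200:410,::-1],None,fx=3.8,fy=3.8); cv2.imwrite('pics/c7.png',a)
E
```

```text
clock: 11.75
tool_pos: [0.4751, 0.0885, 0.1142]
ee_rot: [[-0.289, -0.001, -0.957], [0.957, 0.001, -0.289], [0.001, -1.0, 0.001]]
ft_force: [0.4, -0.1, -0.4]
width: 0.002
clock: 12.65
tool_pos: [0.4754, 0.0881, 0.1832]
ee_rot: [[-0.289, 0.0, -0.957], [0.957, -0.0, -0.289], [-0.0, -1.0, -0.0]]
ft_force: [0.1, -0.2, 0.3]
width: 0.001
[-0.182  0.247 -0.22 ] [0.475 0.088 0.182] 12.8
0.23 [ 0.562 -0.042  0.085] [325.865 237.367]
```

View pics/w7.png

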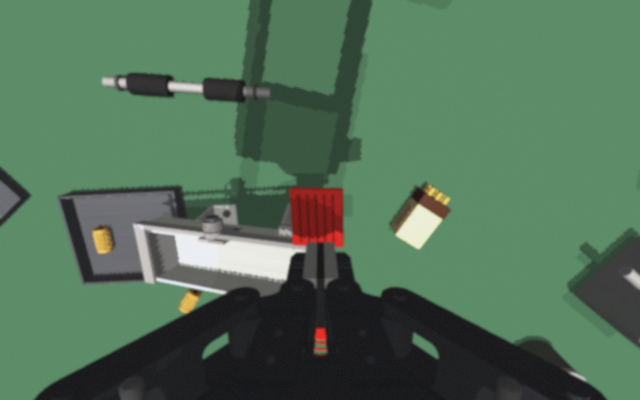

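View pics/c7.png

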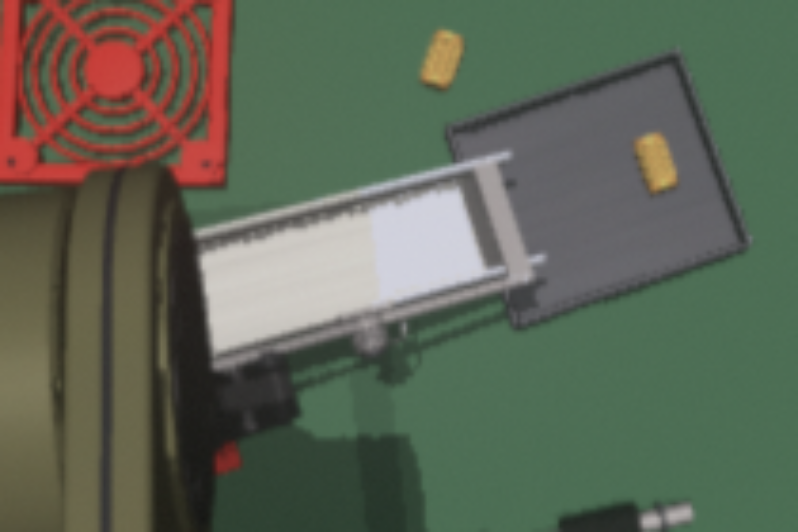

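The spacer lies in the tray at (372,213) in the top view. The gate is back at its original place, the tray, spare spacer and shaft haven't moved, and the fingers are clear. I hand in.

```bash
python3 - <<'E'
from h import *
m=[]
for i in range(2):
    f=read_camera('top')['frame'].astype(int)[190:245,345:390]; k=(f[...,0]-f[...,2]>60); m.append(np.argwhere(k).mean(0))
print(m); finish_job()
E
```

```text
[array([22.05940594, 27.32673267]), array([22.00980392, 27.2745098 ])]
the job is handed in; nothing more can be done
```

I pressed the paddle down with the shut fingertips and the gate opened. The spacer rolled out into the large tray, and I then eased the paddle back up over about 1.5 s. After that I lifted the fingers clear and handed the job in at about 13 s; no verdict was reported.

**Last checks:**
- **Spacer:** it lies inside the tray walls and moved less than 0.1 px between two final pictures.
- **Gate:** it looks fully closed, back where it was at the start.
- **Tray and other parts:** the tray, spare spacer, shaft, fan cover and relay show no visible shift.
- **Robot:** the force on the tool is about 0 N. The fingers are about 7 cm above the height where they met the paddle.

**What disagreed:**
- **Contact height:** the fingers met the paddle with the tool point (TCP) at about 0.113 m, not 0.144 m. The shut fingertips therefore end about 30 mm short of the reported TCP, and I found the contact by feel.
- **Paddle position:** the network's paddle positions were up to 45 mm off, so I used the measured colour outline instead.
- **Final spacer search:** the network returned only a low-confidence false hit (0.23), so I confirmed the spacer from the pictures.

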